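# Add a slotted mass to the test hanger on the organ scale

### The arm

A 6-joint arm with a two-finger parallel gripper is mounted at the origin on the work surface. World frame = base frame: x ahead of the robot, y to its left, z up, the work surface at z = 0. Lengths are in m, angles in rad, forces in N, time in s.
With the tool pointing down it reaches from about 0.35 to 0.875 m from the base axis. Payload 4.2 kg.
Tool frame: the origin (TCP) lies at the very end of the fingers, on their centre line; the grasp point (between the pads) lies 19 mm behind it; z points along the fingers, y is the direction in which the jaws open and shut (so a half turn about z gives the same grasp; the last joint's range is limited). The gripper opens to 85 mm and grips with 20 to 120 N. Pads are 22 mm wide; open, the fingers measure 114 mm over their backs; the gripper's body (76 mm by 85 mm) begins 54 mm behind the grasp point. The pads swing forward as they close: fully open they stand 13 mm farther back than shut.
Start: joints at [1.421, 0.385, 0.008, 0, -1.194, -0.259], TCP at [0.248, 0.573, 0.231] pointing down, gripper open.
Joint ranges: [-3.14, 3.14], [-1.21, 2.06], [-1.07, 1.41], [-3.16, 2.05], [-2.99, -0.16], [-3.1, 3.1]. Speed limits (rad/s): [2.79, 2.79, 3.14, 3.14, 3.14, 3.14].

### API

Orientations are given as a rotation vector (axis times angle).
In Python, from station import env, optics, models gives the robot as it stands.
- The arm moves only by the tool jog_arm, never from a script. Its arguments are lists of equal length, an entry for each row: "slide": the shift along the world's x, y, z in cm, a list of three; "roll": the turn about the world's z in rad. In form: {"slide": [[x, y, z], ...], "roll": [roll, ...]}. A call has 1 to 10 rows; each row shifts and turns the pose as measured when the row begins; what a row does not reach is not made up. A row lasts 1/10 s, in which the tool goes at most 50 mm and 8.59 degrees, less where a joint would pass 70% of its speed; a pose out of reach is approached as far as the arm can. A call is refused whole if a number of a shift passes 5 or a number of a turn 0.15, either way. A call with a gripper value outside its range is refused whole. "hand" is the gripper command: -1 is fully open, 1 is shut, values between are in proportion, set as the call begins (left out, the last holds). The fingers move at their own pace and stop on an object; the grip force is fixed at half the most. Time passes only in rows, so rows that do not move let the fingers close. It gives the time, the measured TCP pose, the force and the opening at its end, in the units of the state.
- env.get_state(): the state, without advancing time (a new reading comes with each control period).
- optics.grab_frame(name): name is "scene" or "top" or "wrist"; returns the picture (384x512x3 uint8, red, green, blue); there is no depth.
- optics.calibration(name): a dict with "fov_y" (degrees; the focal length in pixels is half the picture's height over the tangent of half this angle, whatever the lens; pixels are square), "cx", "cy" (the principal point, pixels), "extrinsics" (4x4, takes a point from camera to world coordinates). Camera axes: x right, y down, z forward; pixel columns grow to the right and rows downward; lengths in m; the calibration is good to about 2 mm. A picture is of the moment at which its call begins: read the wrist's pose just before it. calibration takes no time and is no camera call; for the wrist camera it gives the pose at the moment of the call.
- env.job_done(): hands the job in, once; it reports no verdict.
Trained networks look in the newest picture that a camera, given by its name, has taken for a name from the list of things; names that differ only in an ending like _2 or _b are one class to them, and where a whole thing is asked for, a point or a joint stands for the part that bears it (a point fixed in the world has none). Each returns a list of dicts, best first, with "score" (0 to 1); they miss things now and then, are a little off and sometimes report something else, mostly with a low value. They report only what shows in the picture. A call takes as long as a camera call. They do not tell look-alikes from the thing itself.
- models.trace(camera, label): "region" (384x512 bool, what is visible of it) and "box" ([centre column, centre row, width, height] in pixels, round what is visible of it).
The state is a dict: "clock": time; "q": joint angles; "joint_vel": joint speeds; "joint_efforts": joint torques, N m; "position": TCP position; "tool_rot": TCP orientation; "wrist_force": force on the tool from outside, world axes, zero at the start; "torque": the same for the moment, N m; "grip_width": finger opening in m.
Only numpy, scipy, OpenCV 4.12 (cv2) and the standard library are available. Lean on these libraries where they do the work, as an engineer would, in place of code of your own. Each camera call takes 0.05 s, during which the arm holds its last target.

### The job

The check load for the mortuary's organ scale is being made up on the brass hanger that stands on its pan. Take the largest of the three loose slotted masses from the white board, feel it gently from the side onto the hanger's stem below the collar, and leave it lying flat on top of the other two with its slot turned well away from both of their slots, about a third of a turn from each. Do not shove the hanger out of its place, do not press hard on the stem or the stack, and leave everything else alone.

Things in the scene. Friction and masses are not known exactly. Their poses are not given: they have to be found in the camera images.
- disc: The mass to add: the largest of the three loose slotted brass masses on the white board, a flat disc 60 mm in diameter, 12 mm thick, 0.27 kg. A parallel-sided slot 7.6 mm wide, square-lipped, runs from its middle out through the rim; its closed end is square and lies 3.8 mm behind the disc's centre. Origin: centre of the underside. z up, x along the slot from the centre out to the open mouth. It lies flat, slot towards any side.
- disc_mouth (a point): Middle of the slot's open mouth on the rim of that mass, on its upper face (30 mm from the centre along x).
- hanger: Brass hanger standing loose on the pan. Base 96 mm across, 12 mm thick; a 6 mm round stem up to a 14 mm collar 66 mm above the underside, then an eye, top 93 mm up. 24 mm of stem is free under the collar. The stem is knocked out of true: it leans 4 degrees to some side, so its free part stands about 3 mm off the base's axis, direction unknown. Origin: centre of the underside; z up.
- big: Lower mass on the hanger: slotted brass disc 90 mm in diameter, 16 mm thick, lying on the base. With the hanger and the upper mass it weighs 2.1 kg. Origin: centre of its underside. x along its slot from the centre to the open mouth.
- mid: Upper mass on the hanger: slotted brass disc 76 mm in diameter, 14 mm thick, lying on the lower one; its upper face is 42 mm above the underside of the hanger's base. It may be not quite home, up to 4 mm along its slot. Same slot width of 7.6 mm. Origin: centre of its underside. x along its slot from the centre to the open mouth.
- scale: The organ scale, fixed: grey body with a flat stainless pan 232 x 222 mm, upper face 58 mm above the bench; a low sloping panel on the side that faces the robot. Origin: on the bench under the middle of the pan.
- board: White dissecting board, fixed, 170 x 280 x 12 mm; the loose masses lie on it. Origin: centre of its underside.
- small: Smaller loose slotted mass on the board, 48 mm in diameter, 12 mm thick; not to be used. Origin: centre of its underside.
- tiny: Smallest loose slotted mass on the board, 38 mm in diameter, 12 mm thick; not to be used. Origin: centre of its underside.
- jar: Bystander: white plastic specimen jar, 72 mm in diameter, 85 mm high. Origin: centre of its underside.
- pot: Bystander: white plastic specimen pot, 60 mm in diameter, 65 mm high. Origin: centre of its underside.
- bowl: Bystander: stainless bowl, 120 mm in diameter, 50 mm high. Origin: centre of its underside.
- mallet: Bystander: steel mallet lying on the bench, 240 mm long. Origin: under its middle.
Things that resemble listed ones, but are neither listed nor needed, are in the scene too. What is shaped like the disc but blue or purple is not meant.

How it is judged:
By the outcome, as a careful person would: the job done as asked, in the order asked, and still so for the second after the job is handed in, with the robot touching nothing.
It also fails if it takes over 72 s, if anything falls off the work surface, if the arm or the gripper's body presses on something with over 40 N, if the wrist force passes 120 N, or if a joint passes its speed limit or range.

## Working session

There is one attempt and no reset: what is moved stays moved. The work goes in short steps, Python scripts to look and compute and a tool call to move; the robot and the scene stay as the last step left them, time stands still between calls to the robot, and variables do not carry over. Pictures are saved under pics/ and viewed, and the job is handed in when it is done.

Besides the shell and the picture viewer there is one more tool, called after "Emit:" by a JSON object that holds its "fn" and its "kwargs", one argument or row to a line. jog_arm: Moves the arm, as the interface text tells. Its arguments: {"type":"object","properties":{"slide":{"type":"array"},"roll":{"type":"array"},"hand":{"type":"number"}},"required":["slide","roll"]}

```bash
mkdir -p pics; ls; python3 - <<'E'
from station import env, optics, models
import cv2
print(env.get_state())
for n in ["scene","top","wrist"]:
    im=optics.grab_frame(n); cv2.imwrite(f"pics/a_{n}.png",im[:,:,::-1])
    c=optics.calibration(n); print(n,c)
E
```

```text
pics
{'clock': 0.0, 'q': array([ 1.42062700e+00,  3.85592516e-01,  6.61312357e-03, -5.07498242e-04,
       -1.19402933e+00, -2.58594877e-01]), 'joint_vel': array([-4.03873924e-04,  5.46818113e-05, -8.87871842e-04,  4.54679955e-05,
       -1.55058759e-03, -5.89466476e-04]), 'joint_efforts': array([-3.10170662e-04, -3.92297244e+01,  1.88399220e+01,  4.18604851e+00,
       -4.63473931e-03,  7.07618412e-06]), 'position': array([0.24817131, 0.57296561, 0.23019367]), 'tool_rot': array([ 3.07395747e+00, -6.37458644e-01, -5.51146977e-04]), 'wrist_force': array([ 0.82523352, -0.29493686,  0.21764591]), 'torque': array([ 0.02016954, -0.0271761 ,  0.03195016]), 'grip_width': 0.08552712052203186}
scene {'fov_y': 44.178252770177, 'cx': 253.90191408771375, 'cy': 189.3510920426332, 'extrinsics': array([[ 0.74049588,  0.58554138, -0.32985927,  0.98423631],
       [ 0.67203964, -0.64124211,  0.37036642, -0.48098249],
       [ 0.00534521, -0.49593331, -0.86834416,  1.19487092],
       [ 0.        ,  0.        ,  0.        ,  1.        ]])}
top {'fov_y': 57.863679994751294, 'cx': 254.86527660324168, 'cy': 187.1784882782466, 'extrinsics': array([[-0.01615539, -0.99587153,  0.08932467,  0.45649734],
       [-0.99982243,  0.0152233 , -0.01110632, -0.00682247],
       [ 0.00970065, -0.08948824, -0.99594064,  1.0261783 ],
       [ 0.        ,  0.        ,  0.        ,  1.        ]])}
wrist {'fov_y': 71.90164097201392, 'cx': 258.4107286676258, 'cy': 190.12865533092483, 'extrinsics': array([[-3.97868201e-01, -8.71417130e-01, -2.86937414e-01,
         3.21335691e-01],
       [-9.17442089e-01,  3.78233082e-01,  1.23449380e-01,
         5.42068031e-01],
       [ 9.53318304e-04,  3.12365043e-01, -9.49961668e-01,
         3.72740473e-01],
       [ 0.00000000e+00,  0.00000000e+00,  0.00000000e+00,
         1.00000000e+00]])}
```

View pics/a_scene.png

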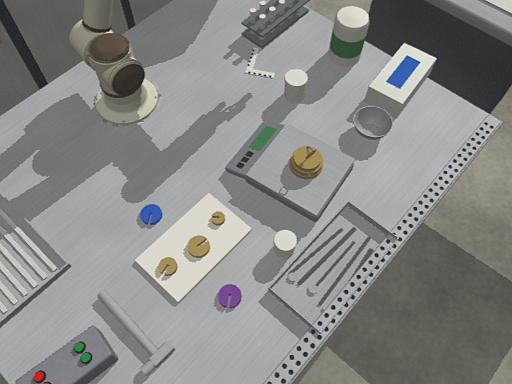

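View pics/a_top.png

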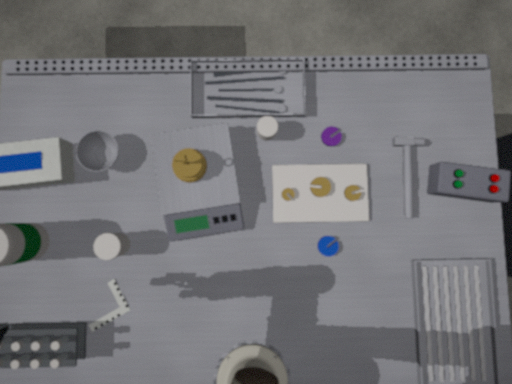

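View pics/a_wrist.png

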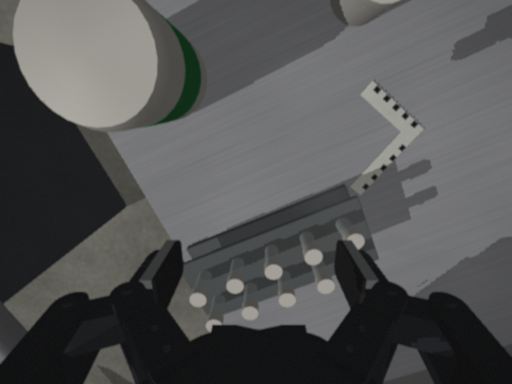

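```bash
cat > h.py <<'E'
from station import env, optics, models
import numpy as np, cv2
from scipy.spatial.transform import Rotation as R
def K(c):
    f=192/np.tan(np.radians(c["fov_y"])/2); return f
def p2w(c,uv,z):
    f=K(c);E=c["extrinsics"];d=np.array([(uv[0]-c["cx"])/f,(uv[1]-c["cy"])/f,1.]);d=E[:3,:3]@d;o=E[:3,3]
    return o+d*(z-o[2])/d[2]
def w2p(c,p):
    f=K(c);E=c["extrinsics"];q=E[:3,:3].T@(np.asarray(p)-E[:3,3]);return np.array([q[0]/q[2]*f+c["cx"],q[1]/q[2]*f+c["cy"]])
def crop(im,u,v,w,h,s,name):
    u0=max(0,int(u-w/2));v0=max(0,int(v-h/2));a=im[v0:v0+h,u0:u0+w,::-1]
    a=cv2.resize(a,None,fx=s,fy=s,interpolation=cv2.INTER_CUBIC);cv2.imwrite(f"pics/{name}.png",a);print(name,"origin",u0,v0,"scale",s)
E
python3 - <<'E'
from h import *
a=cv2.imread("pics/a_top.png")[:,:,::-1];b=cv2.imread("pics/a_scene.png")[:,:,::-1]
crop(a,320,190,110,80,7,"b1");crop(b,195,245,130,110,6,"b2");crop(a,200,180,100,80,7,"b3");crop(b,295,170,130,100,6,"b4")
optics.grab_frame("top")
c=optics.calibration("top")
for l,z in [("disc",.024),("hanger",.15),("mid",.1),("small",.024),("tiny",.024)]:
    for r in models.trace("top",l)[:4]:
        print(l,r["score"],r["box"],p2w(c,r["box"][:2],z))
print(env.get_state()["clock"])
E
```

```text
b1 origin 265 150 scale 7
b2 origin 130 190 scale 6
b3 origin 150 140 scale 7
b4 origin 230 120 scale 6
disc 0.86 [320.5, 187.1, 19.6, 21.1] [ 0.54369835 -0.20848466  0.024     ]
disc 0.77 [329.0, 248.1, 18.0, 19.8] [ 0.36835886 -0.22702657  0.024     ]
disc 0.61 [329.6, 137.3, 19.1, 22.3] [ 0.69028982 -0.24016304  0.024     ]
hanger 0.54 [189.6, 169.7, 17.6, 27.4] [0.58217507 0.1484212  0.15      ]
hanger 0.36 [112.6, 243.8, 35.7, 26.7] [0.39915498 0.33939456 0.15      ]
mid 0.75 [186.5, 162.7, 30.4, 30.0] [0.608458   0.16561278 0.1       ]
small 0.46 [353.5, 193.0, 19.3, 18.2] [ 0.5250565 -0.3038062  0.024    ]
tiny 0.43 [289.5, 193.7, 13.6, 15.6] [ 0.52589624 -0.11794889  0.024     ]
0.45
```

View pics/b1.png

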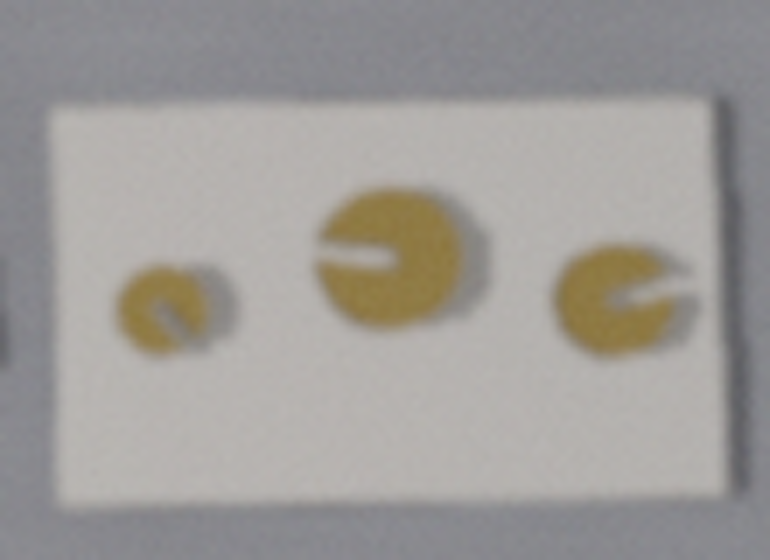

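View pics/b3.png

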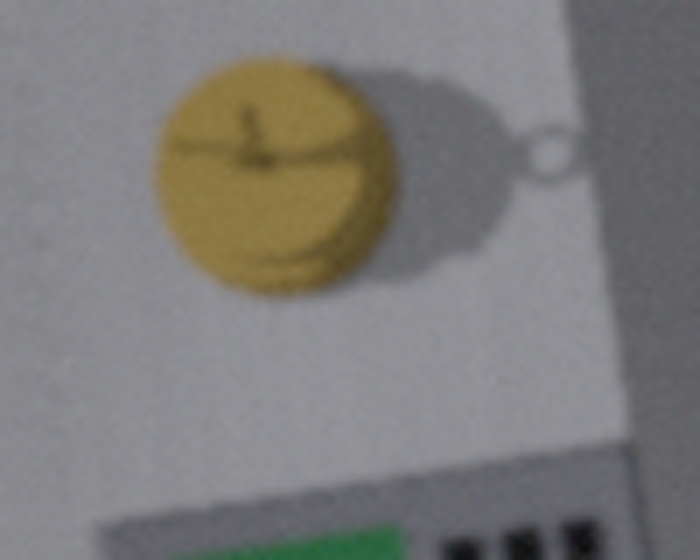

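View pics/b4.png

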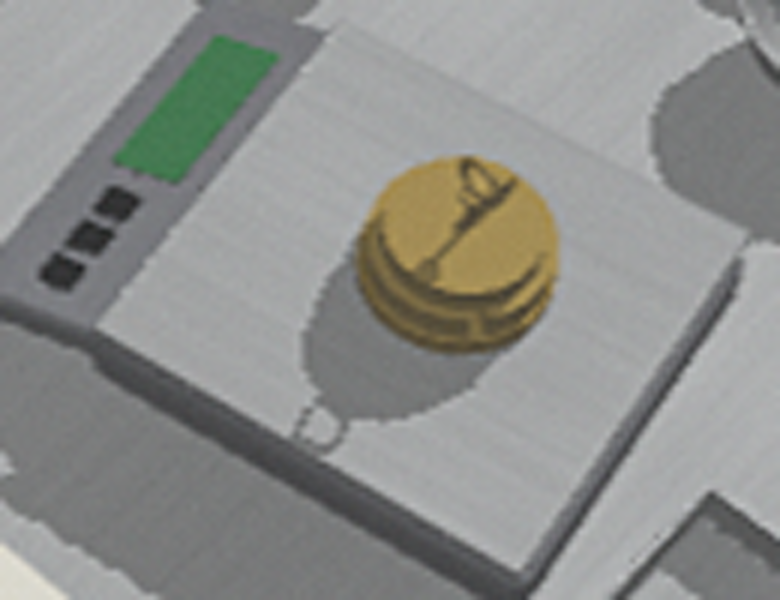

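Emit:
{"fn": "jog_arm", "kwargs": {
  "slide": [
    [0,-4.5,0.3],
    [0,-4.5,0],
    [3,-4,0],
    [3,-4,0],
    [3.5,-3.5,0],
    [3.5,-3.5,0],
    [3.5,-3.5,0],
    [3.5,-3.5,0],
    [3.5,-3.5,0],
    [3.5,-3.5,0]
  ],
  "roll": [0,0,0,0,0,0,0,0,0,0]
}}

```text
clock: 1.45
position: [0.517, 0.1883, 0.2348]
tool_rot: [-3.076, 0.616, -0.006]
wrist_force: [0.5, 1.4, 0.3]
grip_width: 0.0853
```

Emit:
{"fn": "jog_arm", "kwargs": {
  "slide": [
    [2,0,0],
    [0,0,0],
    [0,0,0]
  ],
  "roll": [0,0,0]
}}

```text
clock: 1.75
position: [0.5408, 0.1828, 0.2344]
tool_rot: [-3.074, 0.631, -0.006]
wrist_force: [1.1, -0.0, -0.7]
grip_width: 0.0853
```

```bash
python3 - <<'E'
from h import *
np.set_printoptions(precision=5,suppress=True)
s=env.get_state();print(s["position"],s["tool_rot"])
c=optics.calibration("wrist");im=optics.grab_frame("wrist");cv2.imwrite("pics/w1.png",im[:,:,::-1]);np.save("w1_c.npy",c,allow_pickle=True)
crop(im,230,120,260,200,3,"w1c")
E
```

```text
[0.54075 0.18279 0.23439] [-3.07372  0.631   -0.00572]
w1c origin 100 20 scale 3
```

View pics/w1.png

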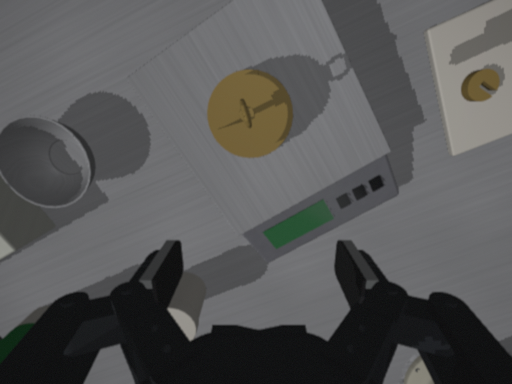

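View pics/w1c.png

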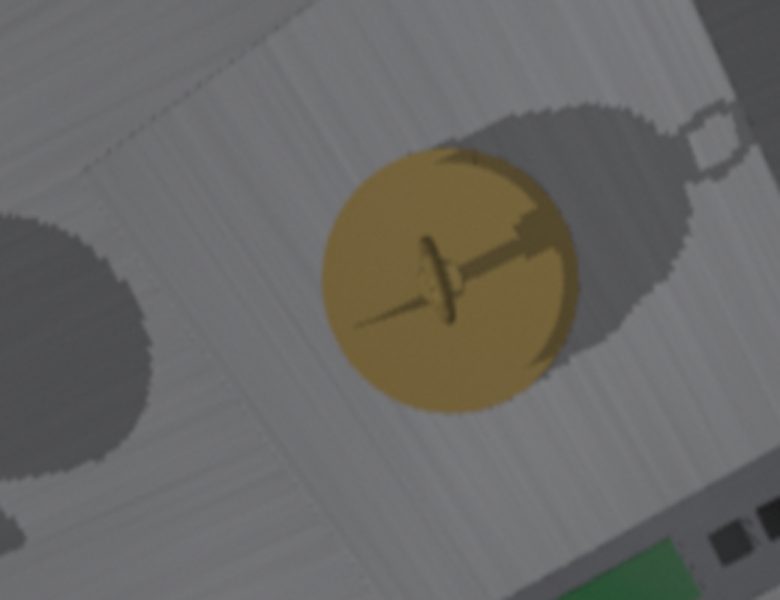

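```bash
python3 - <<'E'
from h import *
im=optics.grab_frame("scene")
crop(im,307,160,60,50,13,"s1");
im=np.array(cv2.imread("pics/w1.png"))[:,:,::-1]
g=cv2.convertScaleAbs(im,alpha=2.0); crop(g,250,113,100,96,6,"w1d")
E
```

```text
s1 origin 277 135 scale 13
w1d origin 200 65 scale 6
```

View pics/s1.png

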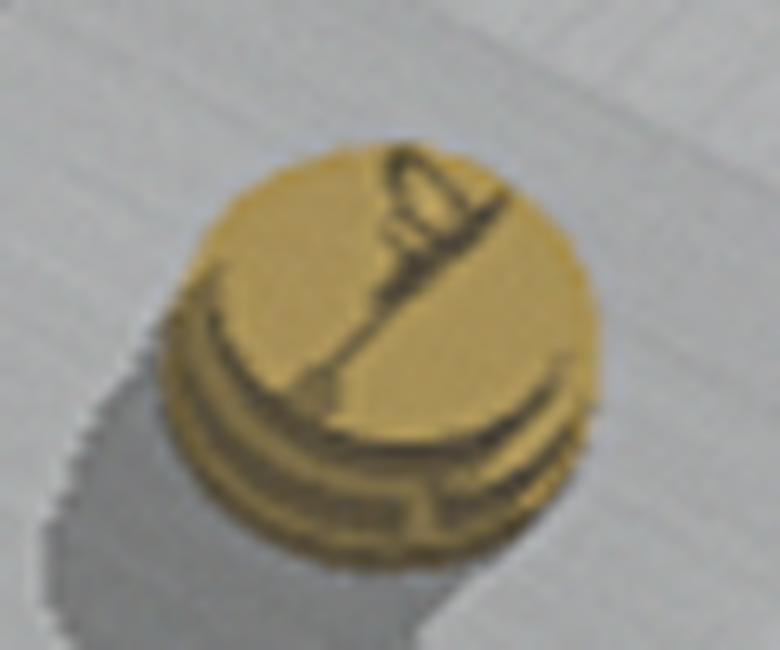

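View pics/w1d.png

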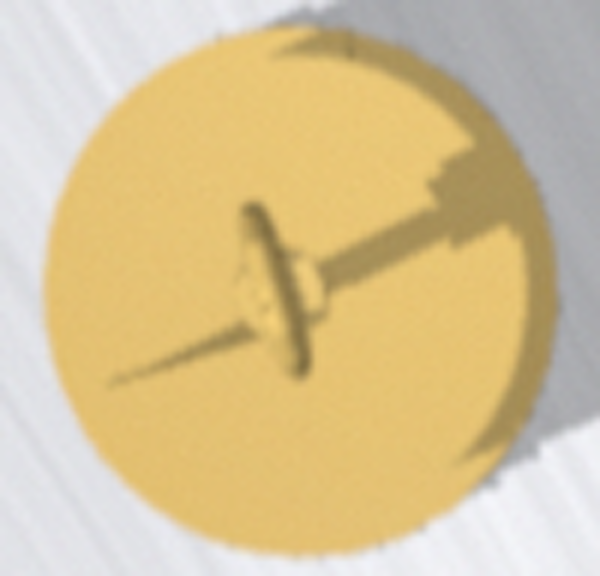

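```bash
python3 - <<'E'
from h import *
np.set_printoptions(precision=4,suppress=True)
c=optics.calibration("scene");cw=np.load("w1_c.npy",allow_pickle=True).item()
print("big notch scene",p2w(c,(277+425/13,135+500/13),.084), "wrist",p2w(cw,(200+350/6,65+42/6),.086))
W=lambda u,v,z:p2w(cw,(200+u/6,65+v/6),z)
print("slot edge",W(245,325,.1),W(105,385,.1))
print("mid rim pts left",W(43,290,.1),"bottom",W(300,556,.1),"shadow tip side")
# mid circle from left/bottom arc
pts=[(43,290),(300,556),(75,170),(110,435),(180,515),(150,80),(230,35)]
P=np.array([W(u,v,.1)[:2] for u,v in pts])
A=np.c_[2*P,np.ones(len(P))];s=np.linalg.lstsq(A,(P**2).sum(1),rcond=None)[0];print("circ",s[:2],np.sqrt(s[2]+s[0]**2+s[1]**2))
print("collar", W(285,290,.124),"eye",W(275,290,.15), W(250,210,.14),W(298,372,.14))
print("scene eye", p2w(c,(277+425/13,135+190/13),.14),"collar",p2w(c,(277+400/13,135+250/13),.124),"stem base",p2w(c,(277+385/13,135+297/13),.1))
E
```

```text
big notch scene [0.642 0.134 0.084] wrist [0.6419 0.1408 0.086 ]
slot edge [0.6073 0.1749 0.1   ] [0.6077 0.2009 0.1   ]
mid rim pts left [0.6258 0.2036 0.1   ] bottom [0.5676 0.1822 0.1   ] shadow tip side
circ [0.6069 0.1637] 0.042686254820833144
collar [0.6101 0.1651 0.124 ] eye [0.611  0.1649 0.15  ] [0.6222 0.1643 0.14  ] [0.5991 0.1671 0.14  ]
scene eye [0.6117 0.162  0.14  ] collar [0.6118 0.1563 0.124 ] stem base [0.6087 0.159  0.1   ]
```

```bash
python3 - <<'E'
from h import *
np.set_printoptions(precision=4,suppress=True)
s=env.get_state();print(s["q"],s["clock"]);M=R.from_rotvec(s["tool_rot"]).as_matrix();print(M)
c=optics.calibration("top");print("disc mouth",p2w(c,(265+316/7,150+250/7),.024),"end",p2w(c,(265+396/7,150+257/7),.024),"ctr",p2w(c,(265+390/7,150+258/7),.024))
c=optics.calibration("scene")
im=optics.grab_frame("scene")
for r in models.trace("scene","disc"): print(r["score"],r["box"],p2w(c,r["box"][:2],.02))
E
```

```text
[ 0.6114  0.2873 -0.1279  0.0001 -1.1502  0.5561] 1.85
[[ 0.9198 -0.3923  0.0045]
 [-0.3923 -0.9198  0.003 ]
 [ 0.003  -0.0045 -1.    ]]
disc mouth [ 0.5482 -0.1785  0.024 ] end [ 0.5448 -0.2116  0.024 ] ctr [ 0.5444 -0.2091  0.024 ]
0.77 [149.8, 211.9, 22.9, 19.9] [ 0.3727 -0.2285  0.02  ]
0.72 [199.5, 245.7, 21.8, 21.0] [ 0.5471 -0.2066  0.02  ]
0.6 [230.2, 295.5, 18.3, 24.4] [ 0.7018 -0.2498  0.02  ]
```

View pics/b2.png

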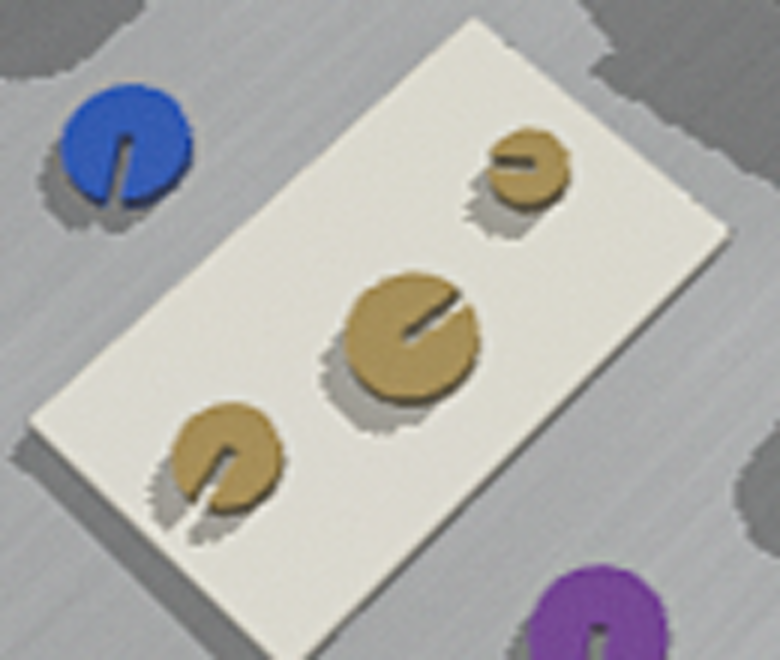

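Emit:
{"fn": "jog_arm", "kwargs": {
  "slide": [
    [0,-1.5,0],
    [0,-1.5,0],
    [0,-1.5,0],
    [0,-1.5,0],
    [0,-1.5,0],
    [0,-1.5,0],
    [0,-1.5,0],
    [0,-1.5,0],
    [0,-1.5,0],
    [0,-1.5,0]
  ],
  "roll": [-0.15,-0.15,-0.15,-0.15,-0.15,-0.15,-0.15,-0.15,-0.15,-0.15]
}}

```text
clock: 2.95
position: [0.533, 0.0389, 0.2381]
tool_rot: [-1.817, 2.558, -0.013]
wrist_force: [0.7, 0.8, -0.5]
grip_width: 0.0855
```

Emit:
{"fn": "jog_arm", "kwargs": {
  "slide": [
    [0,-1.5,0],
    [0,-1.5,0],
    [0,-1.5,0],
    [0,-1.5,0],
    [0,-1.5,0],
    [0,-1.5,0],
    [0,-1.5,0],
    [0,-1.5,0],
    [0,-1.5,0],
    [0,-1.5,0]
  ],
  "roll": [-0.15,-0.15,-0.15,-0.15,-0.15,-0.15,-0.15,-0.15,-0.15,-0.15]
}}

```text
clock: 3.95
position: [0.5283, -0.1074, 0.242]
tool_rot: [0.415, 3.112, -0.015]
wrist_force: [-0.0, -0.4, 0.1]
grip_width: 0.0855
```

```bash
cat > st.py <<'E'
from h import *
np.set_printoptions(precision=4,suppress=True)
def st():
    s=env.get_state();M=R.from_rotvec(s["tool_rot"]).as_matrix()
    print("t",s["clock"],"pos",s["position"],"az",np.degrees(np.arctan2(M[1,0],M[0,0])),"z",M[:,2],"q",s["q"],"F",s["wrist_force"],"T",s["torque"],"w",s["grip_width"]);return s
if __name__=="__main__": st()
E
python3 st.py
```

```text
t 3.95 pos [ 0.5283 -0.1074  0.242 ] az 164.81724156647016 z [ 0.0011 -0.0101 -0.9999] q [ 0.1063  0.2291 -0.1925  0.0111 -1.1491 -1.9467] F [-0.048  -0.3522  0.0709] T [ 0.049  -0.0162 -0.0472] w 0.08549148425498909
```

Emit:
{"fn": "jog_arm", "kwargs": {
  "slide": [
    [0.2,-1.7,-0.5],
    [0.2,-1.7,-0.5],
    [0.2,-1.7,-0.5],
    [0.2,-1.7,-0.5],
    [0.2,-1.7,-0.5],
    [0.2,-1.7,-0.5],
    [0.2,-1.7,-0.5],
    [0.2,-1.7,-0.5],
    [0.2,-1.7,-0.5],
    [0,0,0]
  ],
  "roll": [-0.135,-0.135,-0.135,-0.135,-0.135,-0.135,-0.135,-0.135,-0.135,0]
}}

```text
clock: 4.95
position: [0.5459, -0.2564, 0.1993]
tool_rot: [2.159, 2.28, -0.015]
wrist_force: [-0.1, 0.6, -0.3]
grip_width: 0.0854
```

```bash
python3 - <<'E'
from st import *
st()
c=optics.calibration("wrist");im=optics.grab_frame("wrist");cv2.imwrite("pics/w2.png",im[:,:,::-1])
for l in ["disc","small","tiny"]:
  for r in models.trace("wrist",l)[:3]: print(l,r["score"],r["box"],p2w(c,r["box"][:2],.018))
np.save("w2_c.npy",c,allow_pickle=True)
E
```

```text
t 4.95 pos [ 0.5459 -0.2564  0.1993] az 93.11679184437833 z [-0.0053 -0.0082 -1.    ] q [-0.1664  0.372  -0.0986  0.01   -1.104  -2.9254] F [-0.1011  0.5932 -0.3302] T [0.0441 0.0156 0.0029] w 0.08539303615137356
disc 0.88 [378.0, 167.2, 54.3, 50.0] [ 0.693  -0.2447  0.018 ]
disc 0.7 [264.3, 130.2, 49.4, 50.9] [ 0.5487 -0.2073  0.018 ]
disc 0.68 [122.0, 136.6, 53.4, 52.6] [ 0.3775 -0.2243  0.018 ]
small 0.56 [242.8, 203.1, 36.8, 35.1] [ 0.5263 -0.3022  0.018 ]
small 0.3 [264.0, 129.7, 53.0, 49.8] [ 0.5483 -0.2067  0.018 ]
tiny 0.76 [249.2, 38.0, 36.3, 38.4] [ 0.5265 -0.1109  0.018 ]
```

View pics/w2.png

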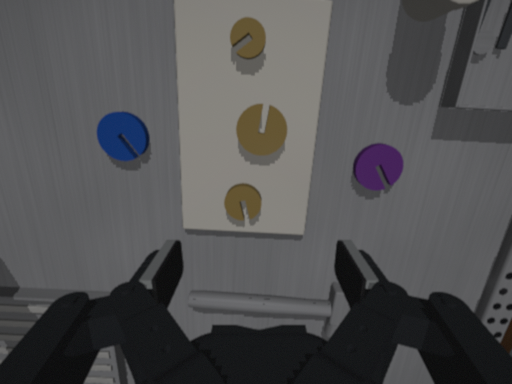

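```bash
python3 - <<'E'
from st import *
c=np.load("w2_c.npy",allow_pickle=True).item();im=cv2.imread("pics/w2.png")
hsv=cv2.cvtColor(im,cv2.COLOR_BGR2HSV)
m=((hsv[:,:,0]>12)&(hsv[:,:,0]<30)&(hsv[:,:,1]>90)).astype(np.uint8)
n,L,S,C=cv2.connectedComponentsWithStats(m)
for i in range(1,n):
    if S[i,4]>300: print(S[i],C[i])
i=L[140,270] if L[140,270] else L[145,262]
ct=max(cv2.findContours((L==i).astype(np.uint8),cv2.RETR_EXTERNAL,cv2.CHAIN_APPROX_NONE)[0],key=len)[:,0,:]
P=np.array([p2w(c,p,.024)[:2] for p in ct])
from scipy.optimize import least_squares
f=lambda q:np.hypot(*(P-q[:2]).T)-q[2]
r=least_squares(f,[.548,-.207,.03],loss="soft_l1",f_scale=.001).x;print(r)
# grid of world image
g=np.arange(-.036,.0361,.0003)
U=np.array([[w2p(c,(r[0]+x,r[1]+y,.024)) for x in g] for y in g[::-1]]).astype(np.float32)
o=cv2.remap(im,U[:,:,0],U[:,:,1],cv2.INTER_CUBIC);cv2.imwrite("pics/w2r.png",cv2.resize(o,None,fx=2,fy=2))
E
```

```text
[231  18  34  40 944] [248.4809  36.8655]
[ 237  104   50   51 1758] [260.9881 130.587 ]
[225 184  36  36 918] [242.329  200.9281]
[ 0.5448 -0.2076  0.0278]
```

View pics/w2r.png

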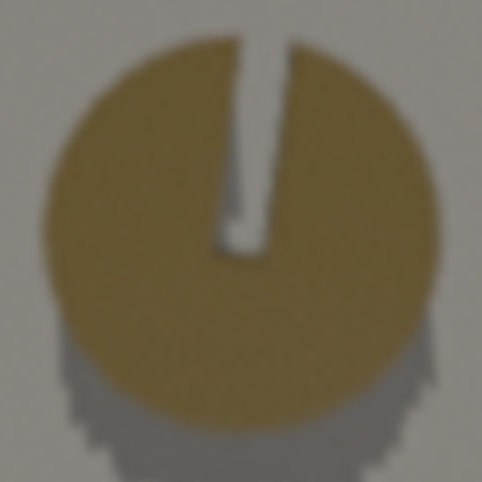

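Emit:
{"fn": "jog_arm", "kwargs": {
  "slide": [
    [0,2.5,0],
    [0,2.5,0],
    [0,0,-3],
    [0,0,-3],
    [0,0,-3],
    [0,0,-3],
    [0,0,-2],
    [0,0,0],
    [0,0,0]
  ],
  "roll": [0,0,0,0,0,0,0,0,0]
}}

```text
clock: 6.05
position: [0.5494, -0.1956, 0.0642]
tool_rot: [2.119, 2.298, 0.0]
wrist_force: [0.2, 0.2, 0.1]
grip_width: 0.0854
```

```bash
python3 - <<'E'
from st import *
st()
c=optics.calibration("wrist");im=optics.grab_frame("wrist");cv2.imwrite("pics/w3.png",im[:,:,::-1])
E
```

```text
t 6.05 pos [ 0.5494 -0.1956  0.0642] az 94.6242446398084 z [ 0.0117 -0.0107 -0.9999] q [-0.0591  0.4784 -0.3192  0.0146 -0.761  -3.0122] F [0.2306 0.1571 0.1073] T [0.0567 0.0882 0.0125] w 0.08542208737635615
```

View pics/w3.png

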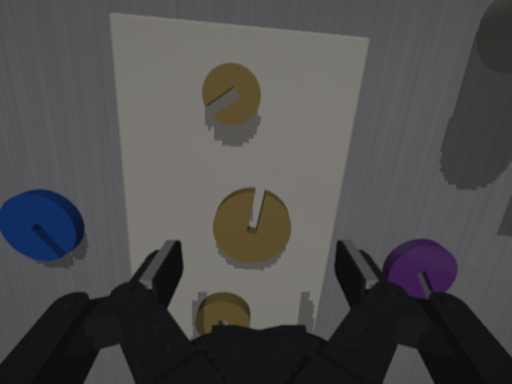

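Emit:
{"fn": "jog_arm", "kwargs": {
  "slide": [
    [-0.2,-0.5,0],
    [-0.2,-0.5,0],
    [0,0,-1],
    [0,0,-1],
    [0,0,-1],
    [0,0,0],
    [0,0,0]
  ],
  "roll": [0.03,0.03,0,0,0,0,0]
}}

```text
clock: 6.8
position: [0.5496, -0.2049, 0.0387]
tool_rot: [2.038, 2.356, 0.012]
wrist_force: [-0.1, 0.1, -0.4]
grip_width: 0.0854
```

```bash
python3 - <<'E'
from st import *
st()
c=optics.calibration("wrist");im=optics.grab_frame("wrist");cv2.imwrite("pics/w4.png",im[:,:,::-1])
E
```

```text
t 6.8 pos [ 0.5496 -0.2049  0.0387] az 98.28474043912992 z [ 0.025  -0.0114 -0.9996] q [-0.076   0.5127 -0.3416  0.0148 -0.6907 -2.9321] F [-0.0632  0.1218 -0.4085] T [ 0.029   0.0152 -0.0057] w 0.08535229590741686
```

View pics/w4.png

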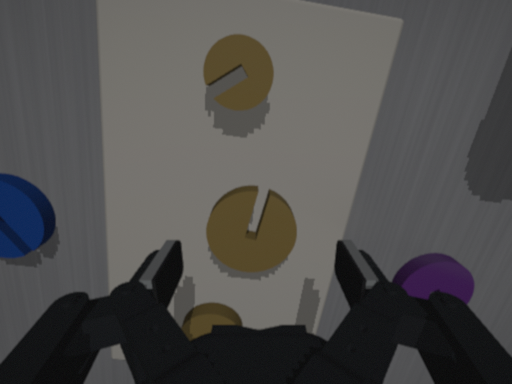

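Emit:
{"fn": "jog_arm", "kwargs": {
  "slide": [
    [-0.3,-0.1,0],
    [-0.3,-0.1,0],
    [0,0,-1],
    [0,0,-1],
    [0,0,-0.6],
    [0,0,0],
    [0,0,0]
  ],
  "roll": [0,0,0,0,0,0,0]
}}

```text
clock: 7.55
position: [0.5428, -0.207, 0.0102]
tool_rot: [2.038, 2.357, 0.012]
wrist_force: [-0.6, -0.2, -0.2]
grip_width: 0.0856
```

```bash
python3 st.py
```

```text
t 7.55 pos [ 0.5428 -0.207   0.0102] az 98.27011181452875 z [ 0.0244 -0.0112 -0.9996] q [-0.0808  0.5475 -0.3767  0.0158 -0.6215 -2.929 ] F [-0.5684 -0.1615 -0.2034] T [0.0019 0.041  0.0092] w 0.08561711971039423
```

Emit:
{"fn": "jog_arm", "kwargs": {
  "slide": [
    [0.1,0,0],
    [0,0,0],
    [0,0,0],
    [0,0,0],
    [0,0,0],
    [0,0,0],
    [0,0,0],
    [0,0,0]
  ],
  "roll": [0,0,0,0,0,0,0,0],
  "hand": 1
}}

```text
clock: 8.35
position: [0.5452, -0.207, 0.0113]
tool_rot: [2.036, 2.355, 0.014]
wrist_force: [0.1, 0.5, 0.6]
grip_width: 0.0574
```

```bash
python3 - <<'E'
from st import *
st()
im=optics.grab_frame("wrist");cv2.imwrite("pics/w5.png",im[:,:,::-1])
E
```

```text
t 8.35 pos [ 0.5452 -0.207   0.0113] az 98.30022396267516 z [ 0.0274 -0.0116 -0.9996] q [-0.0803  0.5475 -0.3726  0.0161 -0.6225 -2.9292] F [0.1456 0.5218 0.594 ] T [ 0.0419  0.0779 -0.0483] w 0.05741959539427499
```

View pics/w5.png

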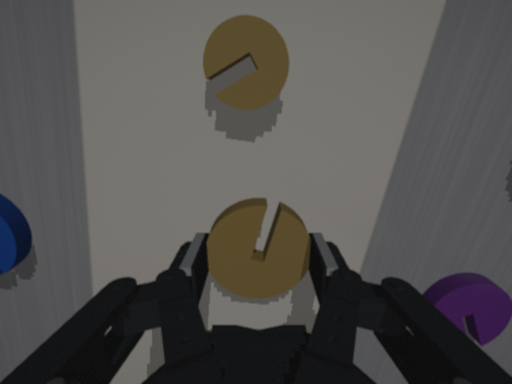

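Emit:
{"fn": "jog_arm", "kwargs": {
  "slide": [
    [0,0,0],
    [0,0,0],
    [0,0,1],
    [0,0,1],
    [0,0,1],
    [0,0,0],
    [0,0,0]
  ],
  "roll": [0,0,0,0,0,0,0]
}}

```text
clock: 9.1
position: [0.5439, -0.2067, 0.0433]
tool_rot: [2.039, 2.356, 0.013]
wrist_force: [-0.3, -0.9, -2.4]
grip_width: 0.0569
```

```bash
python3 - <<'E'
from st import *
st()
im=optics.grab_frame("wrist");cv2.imwrite("pics/w6.png",im[:,:,::-1])
E
```

```text
t 9.1 pos [ 0.5439 -0.2067  0.0433] az 98.24285413167097 z [ 0.0255 -0.0108 -0.9996] q [-0.0804  0.5002 -0.3497  0.0136 -0.6946 -2.9274] F [-0.2504 -0.9014 -2.3567] T [ 0.043   0.1011 -0.0332] w 0.05694281853117156
```

View pics/w6.png

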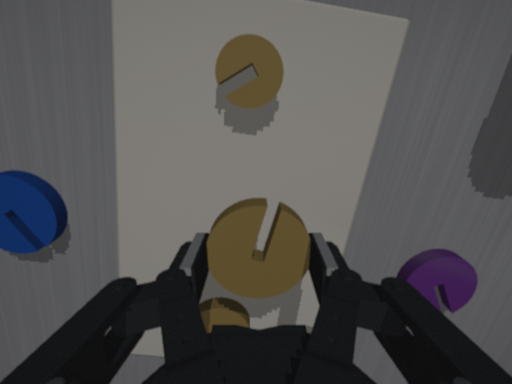

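Emit:
{"fn": "jog_arm", "kwargs": {
  "slide": [
    [0,0,2.5],
    [0,0,3],
    [0,0,3],
    [0,0,3],
    [0,0,3],
    [0.7,2,1],
    [1,3,0],
    [1,3,0],
    [1,3,0],
    [1,3,0]
  ],
  "roll": [0,0,0.1,0.12,0.12,0.12,0.12,0.12,0.12,0.12]
}}

```text
clock: 10.15
position: [0.5855, -0.0648, 0.2001]
tool_rot: [0.71, 3.045, 0.015]
wrist_force: [0.4, -0.2, -2.4]
grip_width: 0.0571
```

Emit:
{"fn": "jog_arm", "kwargs": {
  "slide": [
    [1,3,0],
    [1,3,0],
    [1,3,0],
    [1,3,0],
    [1,3,0],
    [1,3,0],
    [1,3,0],
    [1,2,0],
    [0,0,0],
    [0,0,0]
  ],
  "roll": [0.12,0.12,0.12,0.12,0.12,0.12,0.12,0.12,0,0]
}}

```text
clock: 11.15
position: [0.6635, 0.1791, 0.1908]
tool_rot: [0.847, -3.019, -0.021]
wrist_force: [0.3, -0.9, -2.1]
grip_width: 0.0573
```

```bash
python3 - <<'E'
from st import *
st()
im=optics.grab_frame("wrist");cv2.imwrite("pics/w7.png",im[:,:,::-1])
E
```

```text
t 11.15 pos [0.6635 0.1791 0.1908] az -148.65940625967295 z [-0.0097  0.0112 -0.9999] q [ 0.4918  0.5206  0.1318 -0.0156 -1.1853 -1.5098] F [ 0.2603 -0.9277 -2.0583] T [-0.1021  0.003   0.0192] w 0.05731860601159463
```

View pics/w7.png

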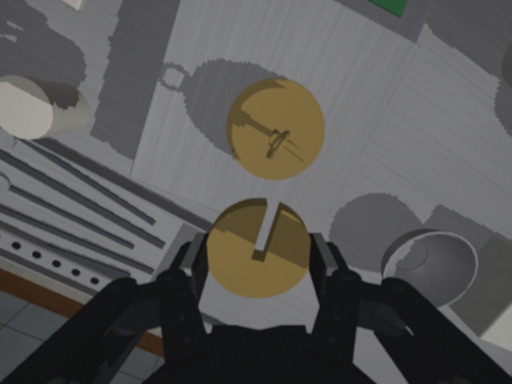

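```bash
python3 - <<'E'
from st import *
s=st()
c=optics.calibration("wrist");zt=s["position"][2]+.0127
im=cv2.imread("pics/w7.png")
g=np.arange(-.05,.0501,.00025)
c0=s["position"]+[0,0,0]
def rect(cx,cy,z,name,gain=2):
    U=np.array([[w2p(c,(cx+x,cy+y,z)) for x in g] for y in g[::-1]]).astype(np.float32)
    o=cv2.remap(im,U[:,:,0],U[:,:,1],cv2.INTER_CUBIC);cv2.imwrite(f"pics/{name}.png",cv2.convertScaleAbs(cv2.resize(o,None,fx=1.5,fy=1.5),alpha=gain))
rect(c0[0],c0[1],zt,"r7d");rect(.61,.163,.1,"r7h")
E
```

```text
t 11.2 pos [0.6634 0.1789 0.1907] az -148.6736746196213 z [-0.0097  0.0113 -0.9999] q [ 0.4916  0.5205  0.1313 -0.0157 -1.1849 -1.5097] F [ 1.2544 -0.2863 -3.2221] T [-0.0497 -0.0426 -0.0319] w 0.05725312631308688
```

View pics/r7d.png

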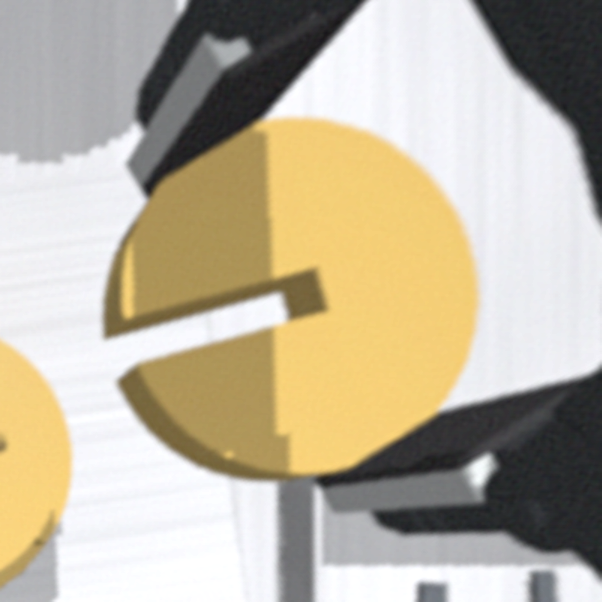

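View pics/r7h.png

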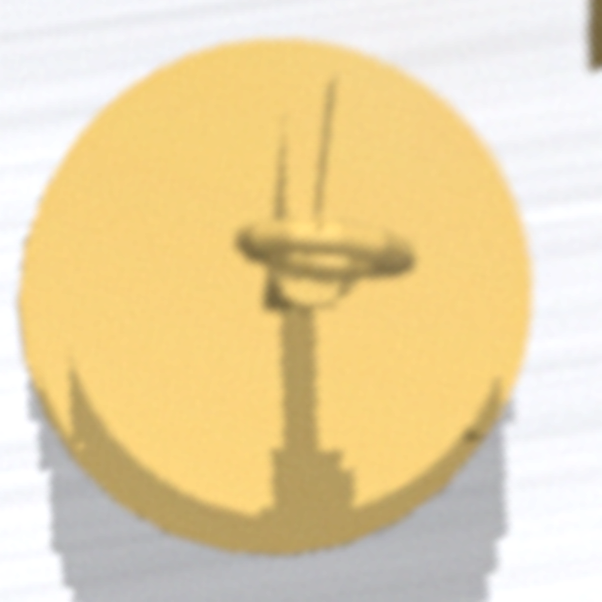

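```bash
cat > tri.py <<'E'
from st import *
def tri(obs):
    A=np.zeros((3,3));b=np.zeros(3)
    for c,uv in obs:
        f=K(c);E=c["extrinsics"];d=E[:3,:3]@np.array([(uv[0]-c["cx"])/f,(uv[1]-c["cy"])/f,1.]);d/=np.linalg.norm(d);P=np.eye(3)-np.outer(d,d);A+=P;b+=P@E[:3,3]
    x=np.linalg.solve(A,b);return x,[np.round(w2p(c,x)-uv,1) for c,uv in obs]
E
python3 - <<'E'
from tri import *
c1=np.load("w1_c.npy",allow_pickle=True).item();c=optics.calibration("wrist");np.save("w7_c.npy",c,allow_pickle=True)
q=lambda u,v:w2p(c,(.61-.05+u/1.5*.00025,.163+.05-v/1.5*.00025,.1))
print("cam",c1["extrinsics"][:3,3],c["extrinsics"][:3,3])
w=lambda u,v:np.array([200+u/6,65+v/6])
print("eye",tri([(c1,w(275,290)),(c,q(325,247))]))
print("eye end",tri([(c1,w(250,207)),(c,q(412,258))]),tri([(c1,w(298,375)),(c,q(240,240))]))
print("collar",tri([(c1,w(283,290)),(c,q(315,272))]))
print("notch",tri([(c1,w(350,42)),(c,q(472,432))]),p2w(c,q(472,432),.085))
# big circle
P=np.array([p2w(c,q(*p),.086)[:2] for p in [(20,290),(275,38),(530,290),(275,553),(95,115),(455,115),(130,502),(440,490)]])
A=np.c_[2*P,np.ones(len(P))];s=np.linalg.lstsq(A,(P**2).sum(1),rcond=None)[0];print("big circ",s[:2],np.sqrt(s[2]+s[0]**2+s[1]**2))
E
python3 - <<'E'
import cv2
im=cv2.imread("pics/w7.png");a=im[85:180,225:330];cv2.imwrite("pics/w7h.png",cv2.convertScaleAbs(cv2.resize(a,None,fx=7,fy=6.3,interpolation=cv2.INTER_CUBIC),alpha=2))
E
```

```text
cam [0.6132 0.1514 0.3769] [0.596  0.1362 0.3331]
eye (array([0.6109, 0.1654, 0.1422]), [array([-0.,  0.]), array([-0.,  0.])])
eye end (array([0.6225, 0.1639, 0.1431]), [array([ 0.1, -0.2]), array([ 0.2, -0. ])]) (array([0.599 , 0.167 , 0.1398]), [array([ 0.1, -0.5]), array([ 0.6, -0.2])])
collar (array([0.6106, 0.1651, 0.1222]), [array([ 0.2, -0.5]), array([ 0.7, -0.1])])
notch (array([0.642 , 0.141 , 0.0829]), [array([-0.2,  0.4]), array([-0.4,  0. ])]) [0.6414 0.1413 0.085 ]
big circ [0.6065 0.1655] 0.045105518568428114
```

Emit:
{"fn": "jog_arm", "kwargs": {
  "slide": [
    [0.1,0.6,0],
    [0,0.6,0],
    [0,0,-1.5],
    [0,0,-1.5],
    [0,0,-1.5],
    [0,0,-1.5],
    [0,0,-1],
    [0,0,0],
    [0,0,0]
  ],
  "roll": [0.065,0.065,0,0,0,0,0,0,0]
}}

```text
clock: 12.1
position: [0.6618, 0.1812, 0.1198]
tool_rot: [1.022, -2.961, -0.02]
wrist_force: [0.3, -0.3, -3.4]
grip_width: 0.0573
```

```bash
cat > look.py <<'E'
from tri import *
import sys
def look(name,hx=.6094,hy=.1652):
    s=st();c=optics.calibration("wrist");im=optics.grab_frame("wrist")[:,:,::-1];cv2.imwrite(f"pics/{name}.png",im);np.save(f"{name}_c.npy",c,allow_pickle=True)
    g=np.arange(-.05,.0501,.00025);p=s["position"];z=p[2]+.0127
    cx,cy=p[0]-.02,p[1]-.01
    U=np.array([[w2p(c,(cx+x,cy+y,z)) for x in g] for y in g[::-1]]).astype(np.float32)
    o=cv2.remap(im,U[:,:,0],U[:,:,1],cv2.INTER_CUBIC);cv2.imwrite(f"pics/{name}r.png",cv2.convertScaleAbs(cv2.resize(o,None,fx=1.5,fy=1.5),alpha=2))
    print("rect centre",cx,cy,"z",z)
    print("stem px at z .1,.124 in rect:", [(np.array(w2p(c,(hx+d,hy,zz)))) for d,zz in ((0,.112),(.0008,.124))])
look(sys.argv[1])
E
python3 look.py w8
```

```text
t 12.1 pos [0.6618 0.1812 0.1198] az -141.8959281604967 z [-0.0129  0.0088 -0.9999] q [ 0.4961  0.5774  0.0445 -0.016  -1.0451 -1.3938] F [ 0.321  -0.3021 -3.3808] T [ 0.0029 -0.0372  0.0121] w 0.05733731874982191
rect centre 0.6417730556643073 0.17118840607941097 z 0.1324613112432343
stem px at z .1,.124 in rect: [array([291.0906, 156.2626]), array([293.1287, 161.6253])]
```

View pics/w8.png

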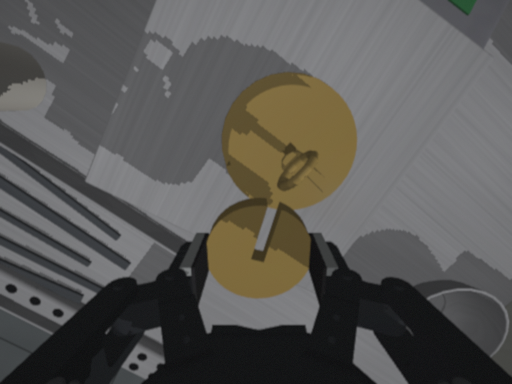

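View pics/w8r.png

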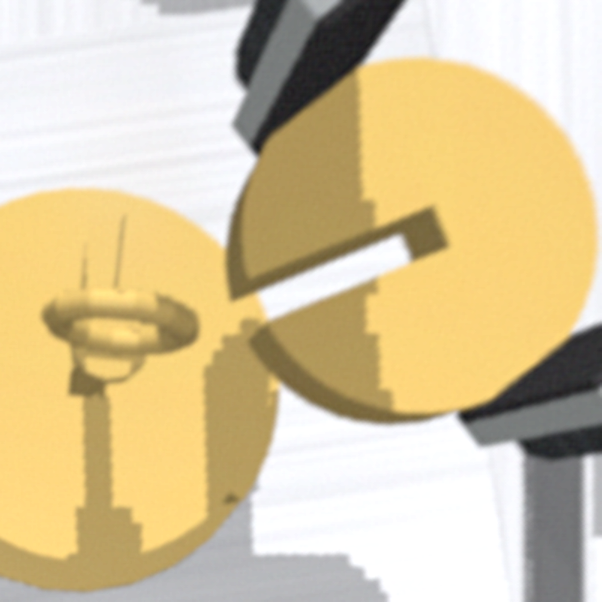

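Emit:
{"fn": "jog_arm", "kwargs": {
  "slide": [
    [0,0.5,-0.5],
    [0,0.4,-0.5],
    [0,0,-0.5],
    [0,0,0],
    [0,0,0]
  ],
  "roll": [0.03,0.03,0,0,0]
}}

```text
clock: 12.65
position: [0.6627, 0.1919, 0.1058]
tool_rot: [1.121, -2.929, -0.02]
wrist_force: [-0.2, 0.4, -2.8]
grip_width: 0.0573
```

```bash
python3 look.py w9
```

```text
t 12.65 pos [0.6627 0.1919 0.1058] az -138.1155276112506 z [-0.0098  0.0098 -0.9999] q [ 0.5096  0.5947  0.0379 -0.0157 -1.0178 -1.3411] F [-0.1617  0.4478 -2.8205] T [-0.0441 -0.0398 -0.0049] w 0.05728241684207458
rect centre 0.6427471286318112 0.18189369758657775 z 0.11850341122275955
stem px at z .1,.124 in rect: [array([287.4845, 148.8653]), array([289.3391, 154.2633])]
```

View pics/w9r.png

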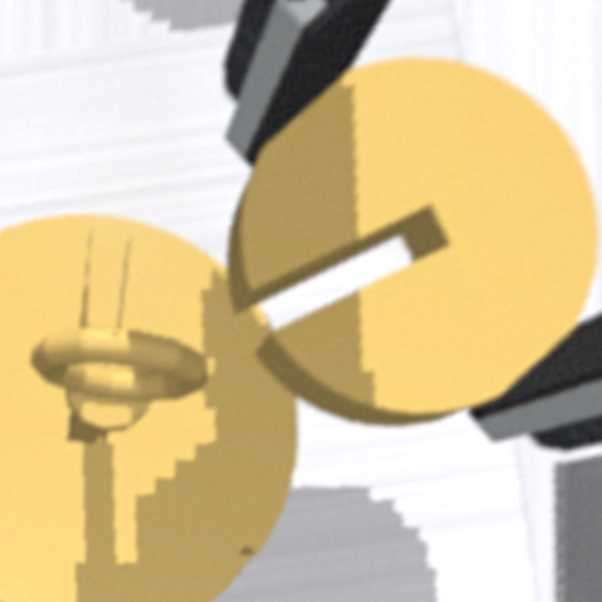

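Emit:
{"fn": "jog_arm", "kwargs": {
  "slide": [
    [0,0.1,-0.1],
    [-0.3,-0.15,0],
    [-0.3,-0.15,0],
    [-0.3,-0.15,0],
    [-0.3,-0.15,0],
    [-0.3,-0.15,0],
    [0,0,0],
    [0,0,0]
  ],
  "roll": [0,0,0,0,0,0,0,0]
}}

```text
clock: 13.5
position: [0.6462, 0.1844, 0.1055]
tool_rot: [1.12, -2.93, -0.02]
wrist_force: [0.6, 0.7, -1.9]
grip_width: 0.0574
```

```bash
python3 look.py w10
```

```text
t 13.5 pos [0.6462 0.1844 0.1055] az -138.14802525481176 z [-0.0092  0.0102 -0.9999] q [ 0.5119  0.5673 -0.0142 -0.016  -0.9924 -1.3435] F [ 0.5861  0.6906 -1.9061] T [-0.027  -0.0352 -0.0304] w 0.05735513570793237
rect centre 0.6262097104767134 0.1744080402805768 z 0.11823247806194882
stem px at z .1,.124 in rect: [array([276.2667, 181.3733]), array([277.0811, 189.3776])]
```

View pics/w10r.png

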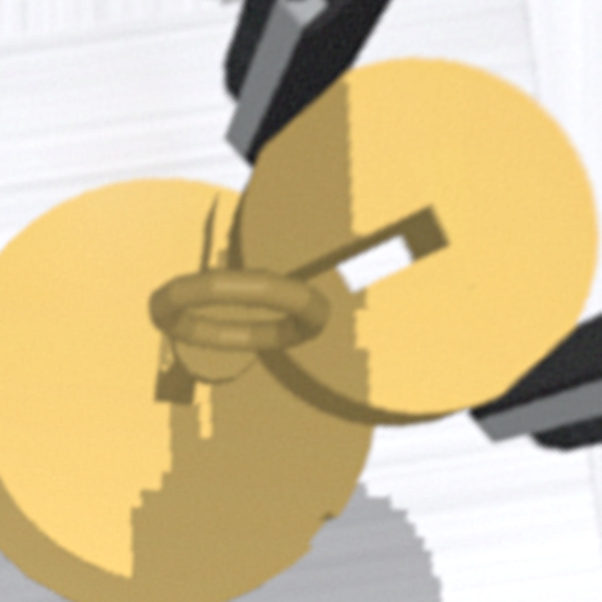

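Emit:
{"fn": "jog_arm", "kwargs": {
  "slide": [
    [-0.22,-0.12,0],
    [-0.22,-0.12,0],
    [-0.22,-0.12,0],
    [-0.22,-0.12,0]
  ],
  "roll": [0,0,0,0]
}}

```text
clock: 13.95
position: [0.6372, 0.1795, 0.1053]
tool_rot: [1.12, -2.93, -0.02]
wrist_force: [-0.3, -0.0, -2.2]
grip_width: 0.0574
```

```bash
python3 look.py w11
```

```text
t 13.95 pos [0.6372 0.1795 0.1053] az -138.1484881611643 z [-0.0091  0.0102 -0.9999] q [ 0.5121  0.5523 -0.0427 -0.0161 -0.9789 -1.3435] F [-0.3104 -0.0213 -2.2289] T [-0.0348  0.0447 -0.021 ] w 0.05737445322600812
rect centre 0.6171667290642304 0.16945840997024048 z 0.11802376844294331
stem px at z .1,.124 in rect: [array([271.5677, 199.1304]), array([271.9673, 208.4581])]
```

View pics/w11r.png

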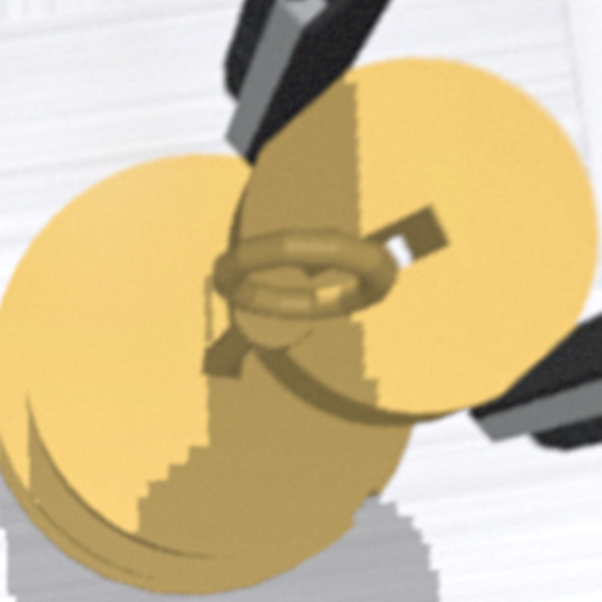

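Emit:
{"fn": "jog_arm", "kwargs": {
  "slide": [
    [-0.21,-0.12,0],
    [-0.21,-0.12,0]
  ],
  "roll": [0,0]
}}

```text
clock: 14.2
position: [0.6328, 0.1767, 0.1056]
tool_rot: [1.121, -2.93, -0.02]
wrist_force: [0.3, 0.1, -2.6]
grip_width: 0.0569
```

Emit:
{"fn": "jog_arm", "kwargs": {
  "slide": [
    [-0.21,-0.115,0],
    [-0.21,-0.115,0]
  ],
  "roll": [0,0]
}}

```text
clock: 14.4
position: [0.628, 0.1742, 0.1056]
tool_rot: [1.12, -2.93, -0.02]
wrist_force: [0.7, -0.5, -2.5]
grip_width: 0.0572
```

```bash
python3 look.py w12
```

```text
t 14.4 pos [0.628  0.1742 0.1056] az -138.15323914942985 z [-0.0088  0.0103 -0.9999] q [ 0.5119  0.5365 -0.071  -0.0162 -0.966  -1.3432] F [ 0.7052 -0.4854 -2.512 ] T [-0.0059  0.0016 -0.038 ] w 0.05722666221778055
rect centre 0.6080124601310944 0.1641522904065155 z 0.11827212869921225
stem px at z .1,.124 in rect: [array([267.3776, 216.4473]), array([267.4193, 226.9703])]
```

View pics/w12r.png

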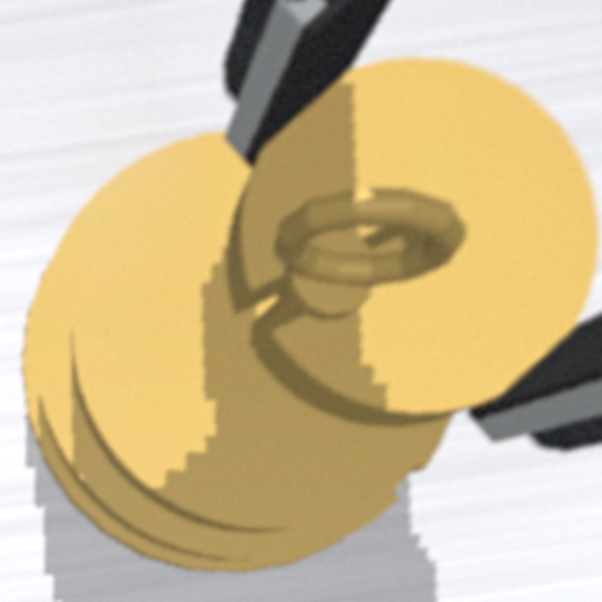

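Emit:
{"fn": "jog_arm", "kwargs": {
  "slide": [
    [-0.22,-0.12,0],
    [-0.22,-0.12,0]
  ],
  "roll": [0,0]
}}

```text
clock: 14.65
position: [0.6229, 0.1715, 0.1055]
tool_rot: [1.12, -2.93, -0.02]
wrist_force: [-0.5, -0.3, -2.2]
grip_width: 0.0572
```

Emit:
{"fn": "jog_arm", "kwargs": {
  "slide": [
    [-0.22,-0.12,0],
    [-0.22,-0.12,0]
  ],
  "roll": [0,0]
}}

```text
clock: 14.85
position: [0.6181, 0.1689, 0.1056]
tool_rot: [1.12, -2.93, -0.02]
wrist_force: [-0.0, -0.7, -3.0]
grip_width: 0.0575
```

Emit:
{"fn": "jog_arm", "kwargs": {
  "slide": [
    [-0.22,-0.12,0],
    [-0.1,-0.06,0]
  ],
  "roll": [0,0]
}}

```text
clock: 15.05
position: [0.6144, 0.1668, 0.1056]
tool_rot: [1.12, -2.93, -0.02]
wrist_force: [-0.3, -0.9, -2.2]
grip_width: 0.0575
```

```bash
python3 look.py w13
```

```text
t 15.05 pos [0.6144 0.1668 0.1056] az -138.1536685685588 z [-0.0095  0.0102 -0.9999] q [ 0.5123  0.5143 -0.1112 -0.0166 -0.9486 -1.343 ] F [-0.3316 -0.9252 -2.2071] T [-0.0439 -0.061  -0.0394] w 0.05748440625825057
rect centre 0.5944110900643815 0.1568370965146425 z 0.11830542817426655
stem px at z .1,.124 in rect: [array([260.8438, 240.4011]), array([260.3735, 252.4665])]
```

View pics/w13r.png

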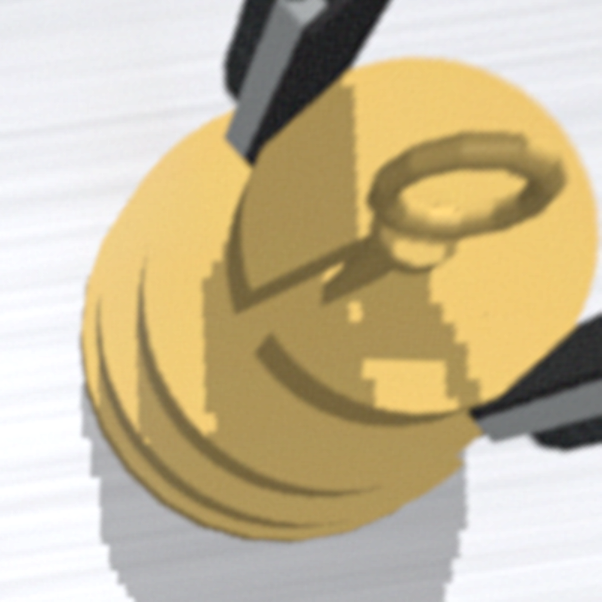

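Emit:
{"fn": "jog_arm", "kwargs": {
  "slide": [
    [-0.15,-0.08,0],
    [-0.15,-0.08,0],
    [0,0,0]
  ],
  "roll": [0,0,0]
}}

```text
clock: 15.4
position: [0.6112, 0.1651, 0.1057]
tool_rot: [1.12, -2.93, -0.02]
wrist_force: [-0.3, -0.0, -2.6]
grip_width: 0.0573
```

Emit:
{"fn": "jog_arm", "kwargs": {
  "slide": [
    [-0.08,-0.04,0],
    [0,0,0]
  ],
  "roll": [0,0]
}}

```text
clock: 15.6
position: [0.6104, 0.1647, 0.1057]
tool_rot: [1.12, -2.93, -0.02]
wrist_force: [0.3, -0.3, -2.6]
grip_width: 0.0571
```

```bash
python3 look.py w14
```

```text
t 15.6 pos [0.6104 0.1647 0.1057] az -138.15293306947848 z [-0.0092  0.0103 -0.9999] q [ 0.5125  0.5075 -0.1233 -0.0166 -0.943  -1.3431] F [ 0.3001 -0.3134 -2.5569] T [-0.0448 -0.0001  0.0124] w 0.057077854201591
rect centre 0.5903722816818865 0.15469298594780378 z 0.11841225914531324
stem px at z .1,.124 in rect: [array([258.9321, 247.1279]), array([258.3144, 259.6033])]
```

View pics/w14r.png

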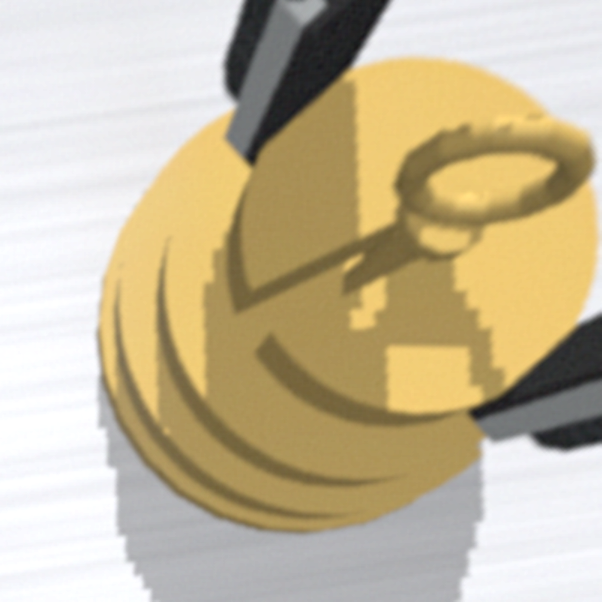

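Emit:
{"fn": "jog_arm", "kwargs": {
  "slide": [
    [-0.05,-0.01,0],
    [0,0,-0.15],
    [0,0,-0.15],
    [0,0,-0.15],
    [0,0,0]
  ],
  "roll": [0,0,0,0,0]
}}

```text
clock: 16.15
position: [0.61, 0.1647, 0.1007]
tool_rot: [1.12, -2.93, -0.02]
wrist_force: [-0.3, -0.3, -3.2]
grip_width: 0.0572
```

Emit:
{"fn": "jog_arm", "kwargs": {
  "slide": [
    [0,0,-0.06],
    [0,0,0]
  ],
  "roll": [0,0]
}}

```text
clock: 16.35
position: [0.61, 0.1647, 0.0999]
tool_rot: [1.12, -2.93, -0.02]
wrist_force: [-0.6, 0.3, -2.6]
grip_width: 0.0573
```

Emit:
{"fn": "jog_arm", "kwargs": {
  "slide": [
    [0,0,-0.05],
    [0,0,0]
  ],
  "roll": [0,0]
}}

```text
clock: 16.55
position: [0.6101, 0.1648, 0.0998]
tool_rot: [1.121, -2.93, -0.02]
wrist_force: [-0.5, 0.2, -2.5]
grip_width: 0.0571
```

Emit:
{"fn": "jog_arm", "kwargs": {
  "slide": [
    [0,0,-0.08],
    [0,0,0]
  ],
  "roll": [0,0]
}}

```text
clock: 16.75
position: [0.6101, 0.1648, 0.0998]
tool_rot: [1.121, -2.93, -0.02]
wrist_force: [-0.4, 0.6, -1.8]
grip_width: 0.0573
```

Emit:
{"fn": "jog_arm", "kwargs": {
  "slide": [
    [0,0,-0.06],
    [0,0,0]
  ],
  "roll": [0,0]
}}

```text
clock: 16.95
position: [0.6102, 0.1648, 0.0997]
tool_rot: [1.122, -2.93, -0.02]
wrist_force: [-0.2, -1.1, -0.8]
grip_width: 0.0571
```

```bash
python3 look.py w15
```

```text
t 16.95 pos [0.6102 0.1648 0.0997] az -138.10752584919524 z [-0.0081  0.0104 -0.9999] q [ 0.513   0.5132 -0.1308 -0.0163 -0.9288 -1.3429] F [-0.206  -1.1232 -0.7552] T [-0.0466  0.1758  0.041 ] w 0.0570856269668306
rect centre 0.5901678562533857 0.15477772308514576 z 0.11244153574525412
stem px at z .1,.124 in rect: [array([258.7731, 252.8337]), array([258.1011, 266.3043])]
```

View pics/w15r.png

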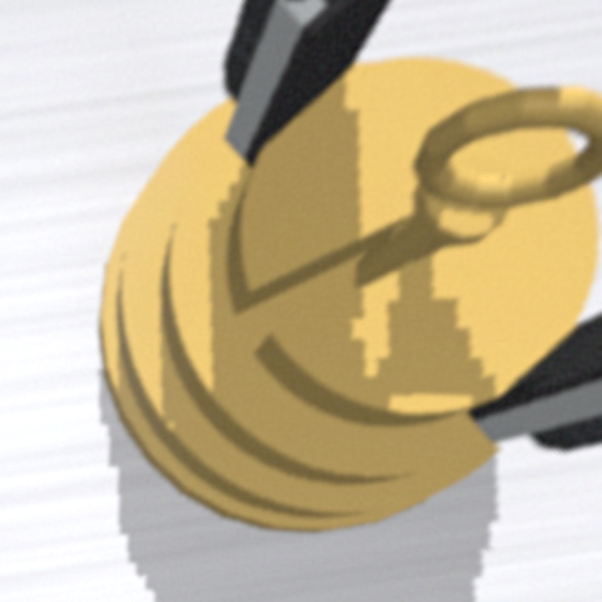

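Emit:
{"fn": "jog_arm", "kwargs": {
  "slide": [
    [0,0,0],
    [0,0,0],
    [0,0,0],
    [0,0,0],
    [0,0,0]
  ],
  "roll": [0,0,0,0,0],
  "hand": -0.9
}}

```text
clock: 17.5
position: [0.612, 0.1653, 0.1007]
tool_rot: [-1.124, 2.933, 0.019]
wrist_force: [0.5, 0.3, -0.0]
grip_width: 0.081
```

```bash
python3 look.py w16
```

```text
t 17.5 pos [0.612  0.1653 0.1007] az -138.08333143016836 z [-0.0038  0.0115 -0.9999] q [ 0.5128  0.513  -0.1288 -0.0149 -0.9268 -1.3431] F [ 0.4779  0.3103 -0.0316] T [-0.0596  0.0028 -0.0232] w 0.08101809519760315
rect centre 0.5920081589034392 0.15528535328119233 z 0.11340277792571073
stem px at z .1,.124 in rect: [array([260.2125, 249.3014]), array([259.6119, 262.5212])]
```

View pics/w16.png

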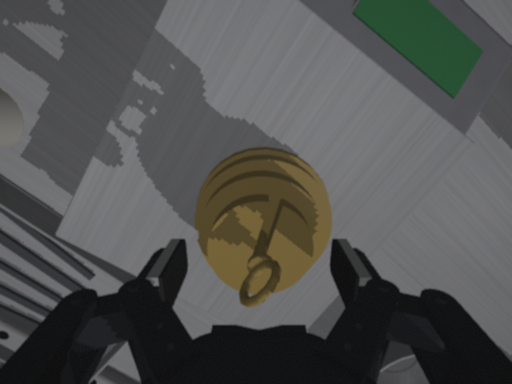

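View pics/w16r.png

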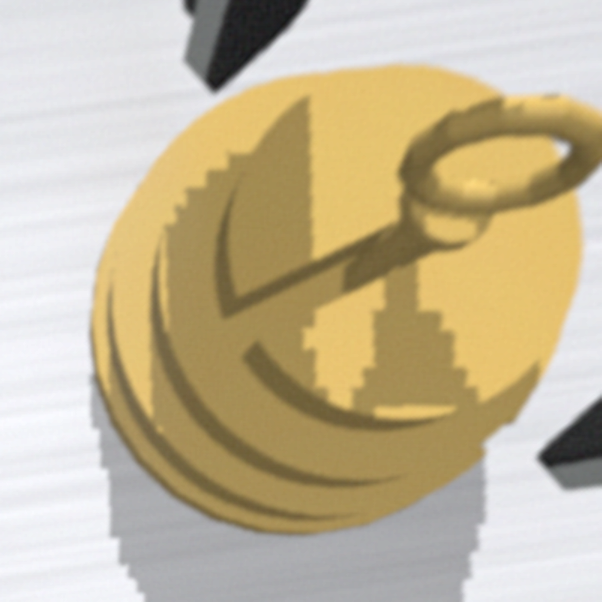

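Emit:
{"fn": "jog_arm", "kwargs": {
  "slide": [
    [0,0,0.5],
    [0,0,1],
    [0,0,1.5],
    [0,0,2],
    [0,0,2],
    [0,0,2],
    [2,1,1],
    [2,1,0],
    [0,0,0],
    [0,0,0]
  ],
  "roll": [0,0,0,0,0,0,0,0,0,0]
}}

```text
clock: 18.55
position: [0.6533, 0.1854, 0.214]
tool_rot: [-1.121, 2.925, 0.018]
wrist_force: [-0.8, -0.3, -0.3]
grip_width: 0.0809
```

```bash
python3 - <<'E'
from tri import *
s=st();c=optics.calibration("wrist");im=optics.grab_frame("wrist")[:,:,::-1];cv2.imwrite("pics/w17.png",im);np.save("w17_c.npy",c,allow_pickle=True)
g=np.arange(-.055,.0551,.00025)
for z in (.112,):
    U=np.array([[w2p(c,(.61+x,.165+y,z)) for x in g] for y in g[::-1]]).astype(np.float32)
    o=cv2.remap(im,U[:,:,0],U[:,:,1],cv2.INTER_CUBIC);cv2.imwrite("pics/w17r.png",cv2.convertScaleAbs(cv2.resize(o,None,fx=1.35,fy=1.35),alpha=2))
im=optics.grab_frame("scene");crop(im,307,160,60,50,13,"s2")
E
```

```text
t 18.55 pos [0.6533 0.1854 0.214 ] az -138.0553484354445 z [ 0.0037  0.014  -0.9999] q [ 0.5094  0.4845  0.1282 -0.0112 -1.2044 -1.3441] F [-0.8354 -0.3418 -0.3454] T [-0.0252  0.0488  0.0126] w 0.08090630621166801
s2 origin 277 135 scale 13
```

View pics/w17r.png

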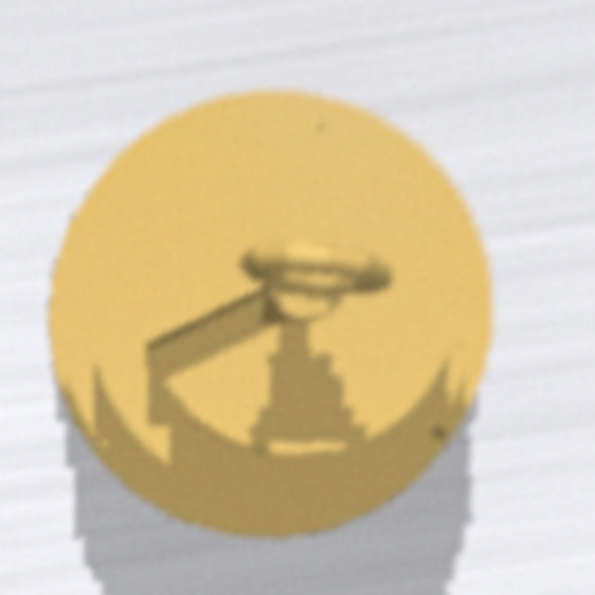

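View pics/s2.png

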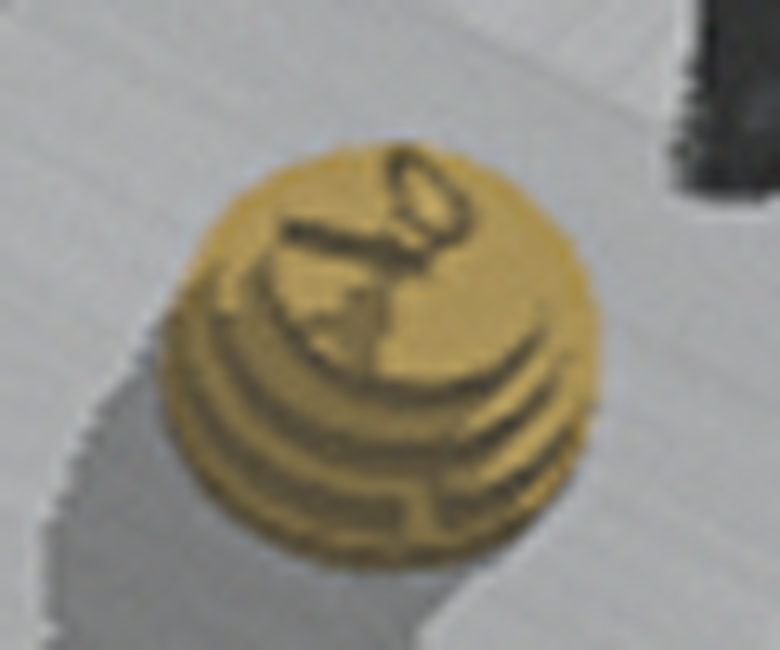

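```bash
python3 - <<'E'
from st import *
im=optics.grab_frame("top");cv2.imwrite("pics/t2.png",im[:,:,::-1])
print(env.job_done()); st()
E
```

```text
the job is handed in; nothing more can be done
None
the job is handed in; nothing more can be done
```

View pics/t2.png

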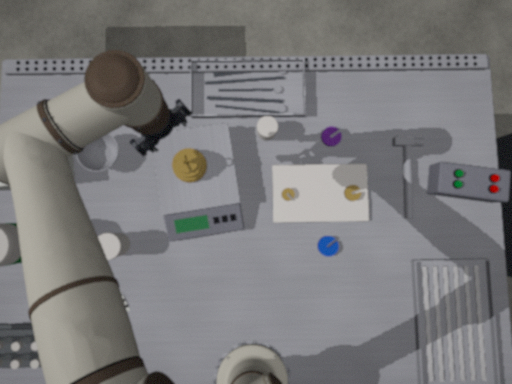

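The 60 mm mass is on the hanger, on top of the other two. I took it from the middle of the board, slid it from the side onto the stem below the collar, lowered it and let go. I handed the job in at about 19 s.

- **Contact:** the readings after each step showed no side force above noise (about 1 N) while the disc slid onto the stem. They stayed small as it touched down. I stopped the slide with the disc centred on the stem, without touching the closed end of its slot.
- **Lying flat:** the wrist and scene pictures after release show it flat and centred to about 1 mm. I judged this by eye and did not measure tilt. The disc was tilted about 1° in the gripper before it was released.
- **Slot directions:** the disc's slot points at about 207–209°, the mid mass's at about 85° and the big mass's at about −35°. That is 122–124° and 116–118° from them. The two readings of the disc's slot after release differed by about 2°.
- **Other things:** the hanger's eye and the big mass's slot are at the same place in the scene picture as before. The last top view shows the small and tiny masses and the other items where they were, and the gripper clear.

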